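# Loosen a casting-mould clamp with its reversible ratchet

### The arm

A 6-joint arm with a two-finger parallel gripper is mounted at the origin on the work surface. World frame = base frame: x ahead of the robot, y to its left, z up, the work surface at z = 0. Lengths are in m, angles in rad, forces in N, time in s.
With the tool pointing down it reaches from about 0.375 to 0.9 m from the base axis. Payload 3.1 kg.
Tool frame: the origin (TCP) lies on the front face of the gripper's body, between the roots of the fingers; the fingertips stand 73 mm ahead of it and the grasp point (between the pads) lies 54 mm ahead of it (manip.tips_ahead is the distance from the TCP to the fingertips, in m); z points along the fingers, y is the line along which they close (so a half turn about z gives the same grasp; the last joint's range is limited). The gripper opens to 85 mm and grips with 20 to 120 N. Pads are 22 mm wide; open, the fingers measure 114 mm over their backs; the gripper's body (76 mm by 85 mm) begins 54 mm behind the grasp point. The pads swing forward as they close: fully open they stand 13 mm farther back than shut.
Start: joints at [1.111, 0.527, 1.433, -0, 1.181, -0.178], TCP at [0.174, 0.6, 0.304] pointing down, gripper open.
Joint ranges: [-3.08, 3.08], [-0.75, 2.2], [0.22, 2.44], [-1.43, 4.57], [0, 2.65], [-2.85, 2.85]. Speed limits (rad/s): [2.79, 2.79, 3.14, 3.14, 3.14, 3.14].

### API

Orientations are given as a unit quaternion [x, y, z, w].
In Python, from station import sense, eyes, workorder, manip gives the robot as it stands.
- The arm moves only by the shell command python3 -m inch 'ROWS' [OPENING] [FORCE]. ROWS is JSON, a list of rows, each an object of numbers: "dx", "dy", "dz": the shift along the tool's x, y, z in cm; "wx", "wy", "wz": the turn, a rotation vector about the tool's x, y, z in degrees. In form: [{"dx": .., "dy": .., "dz": .., "wx": .., "wy": .., "wz": ..}, ...]. A call has 1 to 10 rows; each row shifts and turns the commanded pose from where the row before left it, along the tool's axes as they then stand; what a row does not reach is not made up. A row lasts 1/8 s, in which the tool goes at most 62.5 mm and 10.7 degrees, less where a joint would pass 70% of its speed; a pose out of reach is approached as far as the arm can. A call with a gripper value outside its range is refused whole. OPENING is the opening, from 0 (shut) to 1 (fully open), set as the call begins (- or left out, the last holds). The fingers move at their own pace and stop on an object; FORCE is the grip in N (left out, the last holds). Time passes only in rows, so rows that do not move let the fingers close. It gives the time, the measured TCP pose, the force, the opening and the grip force at its end, in the units of the state.
- sense(): the state, without advancing time (a new reading comes with each control period).
- eyes.snapshot(name): name is "scene" or "side" or "wrist"; returns the picture (420x560x3 uint8, red, green, blue); there is no depth.
- eyes.camera_params(name): a dict with "fx", "fy", "cx", "cy" (pixels), "rvec" (rotation vector, rad) and "tvec" (3), from world to camera coordinates, as OpenCV has them. Camera axes: x right, y down, z forward; pixel columns grow to the right and rows downward; lengths in m; the calibration is good to about 2 mm. A picture is of the moment at which its call begins: read the wrist's pose just before it. camera_params takes no time and is no camera call; for the wrist camera it gives the pose at the moment of the call.
- workorder.sign_off(): hands the job in; it is judged then, once.
The state is a dict: "t": time; "q": joint angles; "qd": joint speeds; "tau": joint torques, N m; "tcp_pos": TCP position; "tool_rot": TCP orientation; "force": force on the tool from outside, world axes, zero at the start; "ft_torque": the same for the moment, N m; "finger_gap": opening from 0.0 (shut) to 1.0 (fully open); "gripper_force": force on a finger pad.
Only numpy, scipy, OpenCV 4.12 (cv2) and the standard library are available. Lean on these libraries where they do the work, as an engineer would, in place of code of your own. Each camera call takes 0.05 s, during which the arm holds its last target. There are 200 camera calls.

### The job

The wax mould in the clamp has set, so its clamp bolt must be loosened. The ratchet on the bolt is still set to tighten: flip its direction lever across to the opposite side, then swing the ratchet's handle anticlockwise (seen from above) until the hex bolt has turned with it by at least an eighth of a turn (45 degrees); until the teeth catch, the handle moves alone. Leave the lever on the loosening side, let go, and do not disturb the trays and tools lying around.

Things in the scene. Friction and masses are not known exactly. Their poses are not given: they have to be found in the camera images.
- clamp: Grey mould clamp fixed to the table: base 200 x 200 mm, 16 mm high, cream two-part mould under a plate, bridge 200 x 50 mm along its y on two posts, top 120 mm above the table. Origin: on the bolt's axis at table height; x points away from the robot at zero yaw. It does not move in use; its place and yaw vary.
- bolt_axis (a point): Point on the vertical axis of the steel hex bolt head (30 mm across flats), 157 mm above the table. The hex shows, 3 mm proud, in a black ring in the round steel ratchet head (72 mm across, 126 to 156 mm above the table) on top of the clamp.
- lever_pivot (a point): Pivot of the direction lever, 159 mm above the table, on top of the ratchet's steel boss (56 mm across, top at 156 mm), 48 mm from the bolt axis towards the handle. The direction from bolt_axis to this point is the direction of the handle; this point's x axis points outward along the handle.
- lever_knob (a point): Centre of the upright round black knob (18 mm diameter, 26 mm high, 162.5 to 188.5 mm above the table) on the free end of the dark steel direction lever, 50 mm from lever_pivot. The lever is a flat bar 12 mm wide, 6 mm thick, above the ratchet's neck (22 mm wide, top at 150 mm), pointing along the handle but swung to one side. It needs about 1.5 N at the knob.
- handle_grip (a point): Middle of the ratchet handle's black grip, 155 mm from the bolt axis and 140 mm above the table. The grip is a bar 28 mm wide, 26 mm high (127 to 153 mm above the table), reaching from 120 to 195 mm from the bolt axis; nothing but low trays and tools (under 35 mm) lies beneath it. This point's x axis points outward along the handle.
- lever (a joint): Direction lever angle relative to the handle, rad, anticlockwise from above positive; stops at -0.5 and +0.5, stays where left. About -0.4 at the start: tightening (pawl drives the bolt clockwise only and slips when the handle swings anticlockwise). Above +0.25: loosening (drives the bolt anticlockwise, slips backwards). Near 0 it drives nothing.
- ratchet (a joint): Handle angle about the bolt, rad, anticlockwise from above positive, 0 when the handle points along the clamp's -x; stops at -1.5 and +1.5; -0.9 to -0.45 at the start. The handle alone takes about 2 N at the grip, about 5 N when it drives the bolt. With 16 teeth, it may swing up to 0.45 rad before it catches the bolt.
- bolt (a joint): Angle of the hex bolt, rad, anticlockwise (loosening) positive; 0 (tight) at the start, it cannot go below 0 and stays where it is left.
- tray_a: Cream casting tray with four pockets, 110 x 85 x 28 mm, loose on the table near the clamp; a bystander. Origin at the centre of its underside.
- tray_b: Purple casting tray with two pockets, 120 x 80 x 24 mm, loose near the clamp; a bystander. Origin at the centre of its underside.
- scraper: Scraper 200 mm long lying left of the clamp; a bystander.
- spoon: Spoon 170 mm long lying right of the clamp; a bystander.
- jug: Pale pouring jug with a handle, 110 mm across and 150 mm high, standing on the left of the table; a bystander. Origin at the centre of its underside.
- jar: Amber jar, 72 mm across and 100 mm high, standing on the right of the table; a bystander. Origin at the centre of its underside.

How it is judged:
By the outcome, as a careful person would: the job done as asked, in the order asked, and still so for the second after the job is handed in, with the robot touching nothing.
It also fails if it takes over 56 s, if anything falls off the work surface, if the arm or the gripper's body presses on something with over 40 N, if the wrist force passes 120 N, or if a joint passes its speed limit or range.

## Working session

There is one attempt and no reset: what is moved stays moved. The work goes in short steps, Python scripts to look and compute and a shell command to move; the robot and the scene stay as the last step left them, time stands still between calls to the robot, and variables do not carry over. Pictures are saved under pics/ and viewed, at most 10 in all, crops included, and the job is handed in when it is done.

```bash
mkdir -p pics; ls; python3 - <<'E'
from station import sense,eyes
import cv2,numpy as np
s=sense();print(s['t'],s['tcp_pos'],s['tool_rot'],s['finger_gap'])
ims=[eyes.snapshot(n) for n in("scene","side")]
for n,i in zip(("scene","side"),ims):
    cv2.imwrite(f'pics/{n}0.png',i[:,:,::-1]); print({k:np.round(v,4).tolist() for k,v in eyes.camera_params(n).items()})
E
```

```text
pics
0.0 [0.17350938 0.59983074 0.30290152] [ 1.40426414e-01  9.90090476e-01 -1.06908134e-03 -3.57358629e-04] 1.0024421971187234
{'fx': 423.9637, 'fy': 423.9637, 'cx': 283.6269, 'cy': 215.5234, 'rvec': [2.1787, 0.9925, -0.4382], 'tvec': [-0.3461, -0.1806, 1.5002]}
{'fx': 430.0651, 'fy': 430.0651, 'cx': 278.9769, 'cy': 205.632, 'rvec': [2.0431, -0.7448, 0.4038], 'tvec': [-0.4102, 0.3033, 1.1617]}
```

View pics/scene0.png

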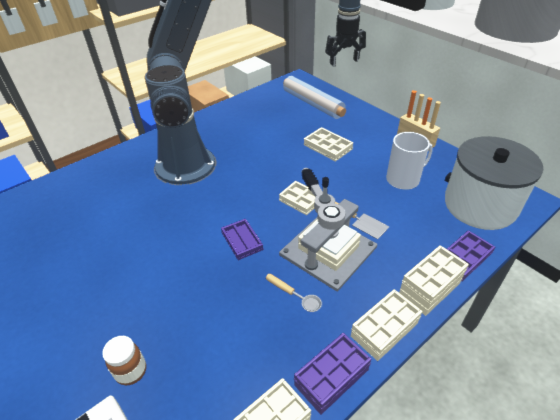

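View pics/side0.png

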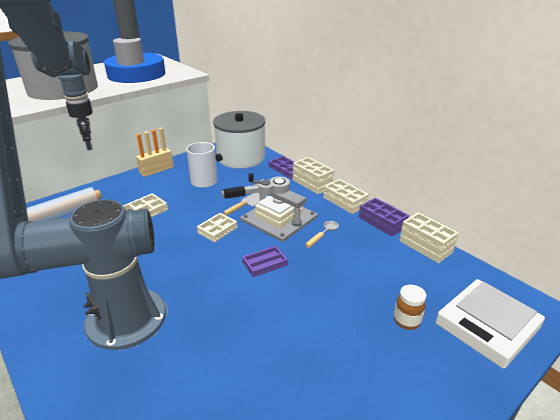

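The scene view shows the bolt hex near (332,212), knob near (325,183) and grip near (310,180). In the side view they are near (281,181), (251,178) and (233,192).

```bash
cat > h.py <<'E'
import numpy as np,cv2
def ray(c,uv,z):
    R=cv2.Rodrigues(np.array(c['rvec'],float))[0];t=np.array(c['tvec'],float).ravel()
    d=R.T@np.array([(uv[0]-c['cx'])/c['fx'],(uv[1]-c['cy'])/c['fy'],1]);o=-R.T@t
    return o+d*(z-o[2])/d[2]
def proj(c,P):
    K=np.array([[c['fx'],0,c['cx']],[0,c['fy'],c['cy']],[0,0,1.]])
    return cv2.projectPoints(np.array(P,float).reshape(-1,3),np.array(c['rvec'],float),np.array(c['tvec'],float),K,None)[0].reshape(-1,2)
E
python3 - <<'E'
from station import eyes,sense
from h import *
for n,pts in(("scene",dict(bolt=(332,212,.157),knob=(325,183,.18),grip=(310,180,.14))),("side",dict(bolt=(281,181,.157),knob=(251,178,.18),grip=(233,192,.14)))):
    c=eyes.camera_params(n)
    for k,(u,v,z) in pts.items(): print(n,k,ray(c,(u,v),z).round(3))
from scipy.spatial.transform import Rotation as R
print(R.from_quat(sense()['tool_rot']).as_matrix().round(3))
c=eyes.camera_params('wrist');M=cv2.Rodrigues(np.array(c['rvec']))[0]
print('wristcam',(-M.T@np.array(c['tvec']).ravel()).round(3),M.round(2), c['fx'])
a=cv2.imread('pics/scene0.png')[130:290,230:400];b=cv2.imread('pics/side0.png')[150:260,190:340]
f=lambda i:cv2.resize(i,(400,400*i.shape[0]//i.shape[1]),interpolation=cv2.INTER_CUBIC)
a,b=f(a),f(b);h=max(len(a),len(b));o=np.zeros((h,800,3),np.uint8);o[:len(a),:400]=a;o[:len(b),400:]=b
cv2.imwrite('pics/crop0.png',o)
E
```

```text
scene bolt [0.621 0.092 0.157]
scene knob [0.545 0.139 0.18 ]
scene grip [0.475 0.151 0.14 ]
side bolt [0.621 0.091 0.157]
side knob [0.531 0.14  0.18 ]
side grip [0.469 0.161 0.14 ]
[[-0.961  0.278 -0.001]
 [ 0.278  0.961 -0.002]
 [ 0.    -0.002 -1.   ]]
wristcam [0.103 0.621 0.373] [[ 0.28  0.96 -0.  ]
 [ 0.92 -0.27  0.28]
 [ 0.27 -0.08 -0.96]] 375.8847302529607
```

View pics/crop0.png

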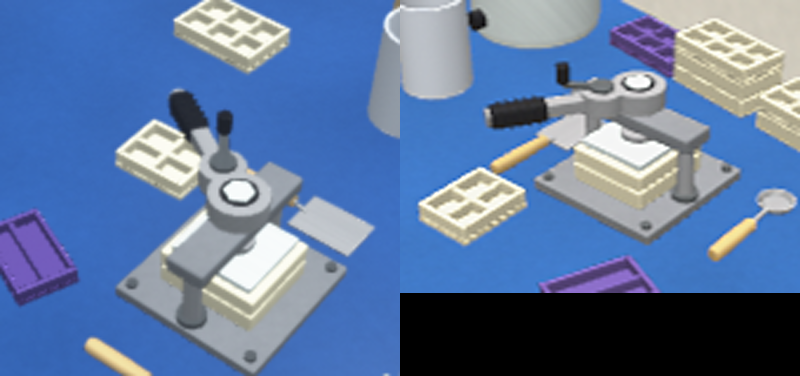

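The crop confirms the lever is swung clockwise of the handle and the hex is at the ring's centre. I'll close the gripper, move to just above it and look from close by.

```bash
python3 -m inch '[{"dx":-4.6,"dy":-2.8,"dz":-0.3},{"dx":-4.6,"dy":-2.8,"dz":-0.3},{"dx":-4.6,"dy":-2.8,"dz":-0.3},{"dx":-4.6,"dy":-2.8,"dz":-0.3},{"dx":-4.6,"dy":-2.8,"dz":-0.3},{"dx":-4.6,"dy":-2.8,"dz":-0.3},{"dx":-4.6,"dy":-2.8,"dz":-0.3},{"dx":-4.6,"dy":-2.8,"dz":-0.3},{"dx":-4.6,"dy":-2.8,"dz":-0.3},{"dx":-4.6,"dy":-2.8,"dz":-0.3}]' 0 20 && python3 -m inch '[{"dx":0},{"dx":0},{"dx":0}]'
python3 - <<'E'
from station import sense,eyes
from h import *
s=sense();print(s['t'],s['tcp_pos'],s['tool_rot'],s['finger_gap'])
c=eyes.camera_params('wrist');i=eyes.snapshot('wrist');cv2.imwrite('pics/w1.png',i[:,:,::-1])
np.save('c1.npy',c,allow_pickle=True)
E
```

```text
0.1 [0.1735701  0.59987916 0.30300177] [ 1.40458801e-01  9.90085999e-01 -9.67586672e-04 -3.21020862e-04] 0.9993390576185536invalid input at $[0]: expected keys dx, dy, dz, wx, wy, wz
```

View pics/w1.png

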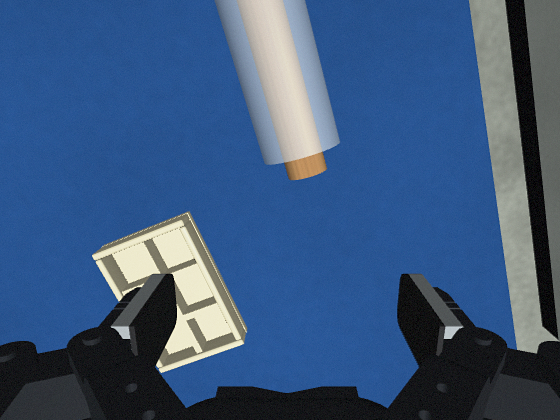

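The move was refused because every row needs all six keys, so this picture is still the start view: rolling pin, a tray, and the fingertips at (160,285) and (415,285).

```bash
python3 -m inch '[{"dx":-4.6,"dy":-2.8,"dz":-0.3,"wx":0,"wy":0,"wz":0},{"dx":-4.6,"dy":-2.8,"dz":-0.3,"wx":0,"wy":0,"wz":0},{"dx":-4.6,"dy":-2.8,"dz":-0.3,"wx":0,"wy":0,"wz":0},{"dx":-4.6,"dy":-2.8,"dz":-0.3,"wx":0,"wy":0,"wz":0},{"dx":-4.6,"dy":-2.8,"dz":-0.3,"wx":0,"wy":0,"wz":0},{"dx":-4.6,"dy":-2.8,"dz":-0.3,"wx":0,"wy":0,"wz":0},{"dx":-4.6,"dy":-2.8,"dz":-0.3,"wx":0,"wy":0,"wz":0},{"dx":-4.6,"dy":-2.8,"dz":-0.3,"wx":0,"wy":0,"wz":0},{"dx":-4.6,"dy":-2.8,"dz":-0.3,"wx":0,"wy":0,"wz":0},{"dx":-4.6,"dy":-2.8,"dz":-0.3,"wx":0,"wy":0,"wz":0}]' 0 20 && python3 -m inch '[{"dx":0,"dy":0,"dz":0,"wx":0,"wy":0,"wz":0},{"dx":0,"dy":0,"dz":0,"wx":0,"wy":0,"wz":0}]'
python3 - <<'E'
from station import sense,eyes
from h import *
s=sense();print(s['t'],s['tcp_pos'],s['tool_rot'],s['finger_gap'])
c=eyes.camera_params('wrist');i=eyes.snapshot('wrist');cv2.imwrite('pics/w2.png',i[:,:,::-1])
np.save('c1.npy',c,allow_pickle=True)
E
```

```text
t: 1.4
tcp_pos: [0.5386, 0.202, 0.3338]
tool_rot: [0.14, 0.99, 0.0, -0.0]
force: [1.9, 0.2, 0.4]
finger_gap: -0.001
gripper_force: 0.0
t: 1.65
tcp_pos: [0.5371, 0.2034, 0.3334]
tool_rot: [0.141, 0.99, -0.0, -0.001]
force: [0.0, 0.4, -0.6]
finger_gap: -0.001
gripper_force: 0.0
1.65 [0.53713442 0.20343783 0.33337697] [ 1.40773576e-01  9.90041347e-01 -3.06806051e-05 -9.64863098e-04] -0.0011419048160478582
```

View pics/w2.png

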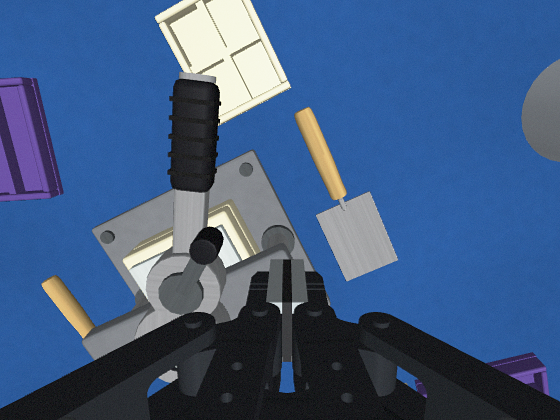

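The wrist view shows the knob top near (203,248), the pivot disc near (181,293), and the grip spanning (172–219, 80–190). The closed fingertips are at (287,265).

```bash
cat > g.py <<'E'
from station import sense
from h import *
from scipy.spatial.transform import Rotation as R
def rel(P):
    s=sense();M=R.from_quat(s['tool_rot']).as_matrix()
    return (M.T@(np.array(P)-s['tcp_pos'])*100).round(1)
E
python3 - <<'E'
from g import *
c=np.load('c1.npy',allow_pickle=True).item()
k=ray(c,(203,248),.1885);p=ray(c,(181,293),.159);g0=ray(c,(196,82),.153);g1=ray(c,(192,190),.153)
b=np.array([.621,.092,.157]);A=lambda v:np.degrees(np.arctan2(v[1],v[0])).round(1)
print(k,p,g0,g1);print(A(p-b),A(g0-b),A(g1-b),A(k-p),np.linalg.norm((k-p)[:2]),np.linalg.norm((p-b)[:2]),np.linalg.norm((g0-b)[:2]))
E
```

```text
[0.53487098 0.15085399 0.1885    ] [0.57259358 0.11378707 0.159     ] [0.43914143 0.17236048 0.153     ] [0.50403678 0.14585123 0.153     ]
155.8 156.2 155.3 135.5 0.052886206378041624 0.05308349878936555 0.1988224047888105
```

Handle is at 156°, lever about -0.37 rad, all consistent. I'll go down beside the knob and push along -tool y.

```bash
python3 -m inch '[{"dx":-0.7,"dy":0,"dz":3,"wx":0,"wy":0,"wz":0},{"dx":-0.7,"dy":0,"dz":3,"wx":0,"wy":0,"wz":0},{"dx":0,"dy":0,"dz":3,"wx":0,"wy":0,"wz":0},{"dx":0,"dy":-1,"dz":0,"wx":0,"wy":0,"wz":0},{"dx":0,"dy":-1,"dz":0,"wx":0,"wy":0,"wz":0},{"dx":0,"dy":-0.5,"dz":0,"wx":0,"wy":0,"wz":0},{"dx":0,"dy":0,"dz":0,"wx":0,"wy":0,"wz":0}]' && python3 -m inch '[{"dx":0,"dy":-0.5,"dz":0,"wx":0,"wy":0,"wz":0},{"dx":0,"dy":-0.5,"dz":0,"wx":0,"wy":0,"wz":0},{"dx":0,"dy":-0.5,"dz":0,"wx":0,"wy":0,"wz":0},{"dx":0,"dy":-0.5,"dz":0,"wx":0,"wy":0,"wz":0},{"dx":0,"dy":-0.5,"dz":0,"wx":0,"wy":0,"wz":0},{"dx":0,"dy":-0.5,"dz":0,"wx":0,"wy":0,"wz":0},{"dx":0,"dy":-0.5,"dz":0,"wx":0,"wy":0,"wz":0},{"dx":0,"dy":-0.5,"dz":0,"wx":0,"wy":0,"wz":0},{"dx":0,"dy":0,"dz":0,"wx":0,"wy":0,"wz":0},{"dx":0,"dy":0,"dz":0,"wx":0,"wy":0,"wz":0}]'
```

```text
t: 2.58
tcp_pos: [0.5446, 0.1751, 0.2452]
tool_rot: [0.141, 0.99, 0.0, 0.001]
force: [0.2, 0.1, 0.6]
finger_gap: 0.0
gripper_force: 0.0
t: 3.82
tcp_pos: [0.5335, 0.1368, 0.2441]
tool_rot: [0.14, 0.99, -0.0, 0.0]
force: [-0.6, -0.0, -0.1]
finger_gap: -0.0
gripper_force: 0.0
```

Back off, rise and look.

```bash
python3 -m inch '[{"dx":0,"dy":2,"dz":0,"wx":0,"wy":0,"wz":0},{"dx":0.5,"dy":2,"dz":-3,"wx":0,"wy":0,"wz":0},{"dx":0.5,"dy":2,"dz":-4,"wx":0,"wy":0,"wz":0},{"dx":0,"dy":0,"dz":-2,"wx":0,"wy":0,"wz":0},{"dx":0,"dy":0,"dz":0,"wx":0,"wy":0,"wz":0},{"dx":0,"dy":0,"dz":0,"wx":0,"wy":0,"wz":0}]'
python3 - <<'E'
from station import sense,eyes
from h import *
c=eyes.camera_params('wrist');i=eyes.snapshot('wrist');cv2.imwrite('pics/w3.png',i[:,:,::-1])
np.save('c1.npy',c,allow_pickle=True)
E
```

```text
t: 4.58
tcp_pos: [0.5397, 0.1979, 0.3329]
tool_rot: [0.14, 0.99, -0.0, -0.001]
force: [0.1, -0.2, -0.6]
finger_gap: -0.005
gripper_force: 0.0
```

View pics/w3.png

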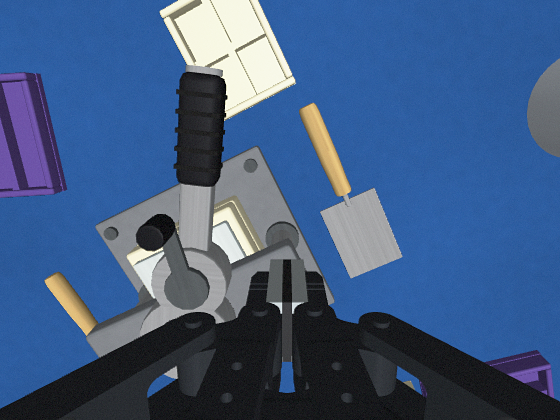

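The lever is now on the other side: knob top near (150,238), pivot (187,289), grip (201,128). The handle hasn't moved. Next I'll work out the angles and plan the arc.

```bash
python3 - <<'E'
from g import *
c=np.load('c1.npy',allow_pickle=True).item()
k=ray(c,(150,238),.1885);p=ray(c,(187,289),.159);b=np.array([.621,.092,.157])
A=lambda v:np.degrees(np.arctan2(v[1],v[0]))
h=A(p-b);print(k,p,'handle',h,'lever',np.radians((A(k-p)-h+180)%360-180))
e=ray(c,(250,165),.016)-ray(c,(111,233),.016);print('clamp yaw',A(e)-90)
s=sense();M=R.from_quat(s['tool_rot']).as_matrix()
# finger centre path: r=.155 from bolt, 14.5+14 mm clockwise side of the grip; tool yaw turns with handle
y0=A(M[:2,1])  # tool y dir angle
for th in range(150,245,8):
    t=np.radians(th);u=np.array([np.cos(t),np.sin(t)]);n=np.array([u[1],-u[0]])
    print(th,(b[:2]+.155*u+.029*n).round(3))
print('tool y angle',y0,'q6',s['q'][5], 'to start', rel([*(b[:2]+.155*np.array([-.9135,.4067])+.045*np.array([.4067,.9135])),.21]))
E
```

```text
[0.52238717 0.1167758  0.1885    ] [0.57332432 0.11373335 0.159     ] handle 155.49374525986727 lever 0.3680561331333531
clamp yaw 9.801970599912863
150 [0.501 0.195]
158 [0.488 0.177]
166 [0.478 0.158]
174 [0.47  0.137]
182 [0.465 0.116]
190 [0.463 0.094]
198 [0.465 0.072]
206 [0.469 0.05 ]
214 [0.476 0.029]
222 [0.486 0.01 ]
230 [ 0.499 -0.008]
238 [ 0.514 -0.024]
tool y angle 73.85997532629167 q6 -1.1322981127796325 to start [ 4.  -1.3 12.3]
```

Lever is at about +0.37 rad, the loosening side. The clamp yaw is about 10°, so the ratchet is at about -0.6 rad. I'll turn the tool 98° so the sweep stays clear of the joint 6 limit.

```bash
python3 -m inch '[{"dx":4,"dy":-1.3,"dz":0,"wx":0,"wy":0,"wz":9.8},{"dx":0,"dy":0,"dz":0,"wx":0,"wy":0,"wz":9.8},{"dx":0,"dy":0,"dz":0,"wx":0,"wy":0,"wz":9.8},{"dx":0,"dy":0,"dz":0,"wx":0,"wy":0,"wz":9.8},{"dx":0,"dy":0,"dz":0,"wx":0,"wy":0,"wz":9.8},{"dx":0,"dy":0,"dz":0,"wx":0,"wy":0,"wz":9.8},{"dx":0,"dy":0,"dz":0,"wx":0,"wy":0,"wz":9.8},{"dx":0,"dy":0,"dz":0,"wx":0,"wy":0,"wz":9.8},{"dx":0,"dy":0,"dz":0,"wx":0,"wy":0,"wz":9.8},{"dx":0,"dy":0,"dz":0,"wx":0,"wy":0,"wz":9.8}]' && python3 -m inch '[{"dx":0,"dy":0,"dz":0,"wx":0,"wy":0,"wz":0},{"dx":0,"dy":0,"dz":0,"wx":0,"wy":0,"wz":0}]'
python3 - <<'E'
from g import *
from station import manip
print(rel([.4977,.1962,.203]),rel([.621,.092,.203]),sense()['q'].round(2) , manip.tips_ahead)
E
```

```text
t: 5.88
tcp_pos: [0.4977, 0.1958, 0.3324]
tool_rot: [0.841, 0.541, -0.001, -0.001]
force: [0.7, -0.5, 0.6]
finger_gap: 0.002
gripper_force: 0.0
t: 6.12
tcp_pos: [0.498, 0.196, 0.3332]
tool_rot: [0.839, 0.544, -0.001, -0.0]
force: [-0.3, -0.7, 0.1]
finger_gap: 0.0
gripper_force: 0.0
[ 0. -0. 13.] [-4.5 15.5 13. ] [0.17 0.37 1.62 0.   1.15 0.59] 0.0726
```

```bash
python3 -m inch '[{"dx":0,"dy":0,"dz":3.5,"wx":0,"wy":0,"wz":0},{"dx":0,"dy":0,"dz":3.5,"wx":0,"wy":0,"wz":0},{"dx":0,"dy":0,"dz":3,"wx":0,"wy":0,"wz":0},{"dx":0,"dy":0,"dz":3,"wx":0,"wy":0,"wz":0},{"dx":0,"dy":0,"dz":0,"wx":0,"wy":0,"wz":0},{"dx":-1,"dy":0,"dz":0,"wx":0,"wy":0,"wz":0},{"dx":-0.5,"dy":0,"dz":0,"wx":0,"wy":0,"wz":0},{"dx":-0.5,"dy":0,"dz":0,"wx":0,"wy":0,"wz":0}]' && python3 -m inch '[{"dx":-1.09,"dy":-0.14,"dz":0,"wx":0,"wy":0,"wz":-4},{"dx":-1.09,"dy":-0.14,"dz":0,"wx":0,"wy":0,"wz":-4},{"dx":-1.09,"dy":-0.14,"dz":0,"wx":0,"wy":0,"wz":-4},{"dx":-1.09,"dy":-0.14,"dz":0,"wx":0,"wy":0,"wz":-4},{"dx":-1.09,"dy":-0.14,"dz":0,"wx":0,"wy":0,"wz":-4},{"dx":-1.09,"dy":-0.14,"dz":0,"wx":0,"wy":0,"wz":-4},{"dx":-1.09,"dy":-0.14,"dz":0,"wx":0,"wy":0,"wz":-4},{"dx":-1.09,"dy":-0.14,"dz":0,"wx":0,"wy":0,"wz":-4},{"dx":-1.09,"dy":-0.14,"dz":0,"wx":0,"wy":0,"wz":-4},{"dx":-1.09,"dy":-0.14,"dz":0,"wx":0,"wy":0,"wz":-4}]'
python3 - <<'E'
from g import *
from station import eyes
print(rel([.621,.092,.203]))
cv2.imwrite('pics/s4.png',cv2.resize(eyes.snapshot('scene')[130:290,230:400,::-1],(680,640))[:600])
E
```

```text
t: 7.12
tcp_pos: [0.4903, 0.1775, 0.205]
tool_rot: [0.839, 0.543, 0.001, 0.0]
force: [0.0, -0.3, 0.1]
finger_gap: -0.002
gripper_force: 0.0
t: 8.38
tcp_pos: [0.4664, 0.0737, 0.205]
tool_rot: [0.602, 0.798, 0.002, 0.001]
force: [1.5, 6.0, 0.8]
finger_gap: -0.003
gripper_force: 2.5
[-2.5 15.4  0.3]
```

View pics/s4.png

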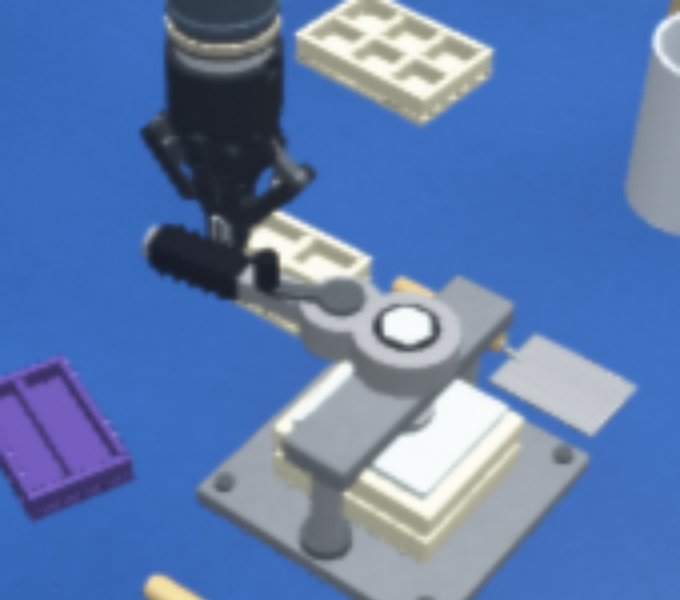

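The fingers are pushing the grip at (190,260), the knob at (265,268) is on the loosening side, and the 6 N force suggests the teeth have caught. I'll carry on with the arc.

```bash
python3 -m inch '[{"dx":-1.09,"dy":-0.14,"dz":0,"wx":0,"wy":0,"wz":-4},{"dx":-1.09,"dy":-0.14,"dz":0,"wx":0,"wy":0,"wz":-4},{"dx":-1.09,"dy":-0.14,"dz":0,"wx":0,"wy":0,"wz":-4},{"dx":-1.09,"dy":-0.14,"dz":0,"wx":0,"wy":0,"wz":-4},{"dx":-1.09,"dy":-0.14,"dz":0,"wx":0,"wy":0,"wz":-4},{"dx":-1.09,"dy":-0.14,"dz":0,"wx":0,"wy":0,"wz":-4},{"dx":-1.09,"dy":-0.14,"dz":0,"wx":0,"wy":0,"wz":-4},{"dx":-1.09,"dy":-0.14,"dz":0,"wx":0,"wy":0,"wz":-4},{"dx":-1.09,"dy":-0.14,"dz":0,"wx":0,"wy":0,"wz":-4},{"dx":-1.09,"dy":-0.14,"dz":0,"wx":0,"wy":0,"wz":-4}]' && python3 -m inch '[{"dx":-1.09,"dy":-0.14,"dz":0,"wx":0,"wy":0,"wz":-4},{"dx":0,"dy":0,"dz":0,"wx":0,"wy":0,"wz":0},{"dx":2,"dy":0,"dz":0,"wx":0,"wy":0,"wz":0},{"dx":2,"dy":0,"dz":0,"wx":0,"wy":0,"wz":0},{"dx":0,"dy":0,"dz":-4,"wx":0,"wy":0,"wz":0},{"dx":0,"dy":0,"dz":-4,"wx":0,"wy":0,"wz":0},{"dx":0,"dy":0,"dz":-4,"wx":0,"wy":0,"wz":0},{"dx":0,"dy":0,"dz":0,"wx":0,"wy":0,"wz":0},{"dx":0,"dy":0,"dz":0,"wx":0,"wy":0,"wz":0}]'
python3 - <<'E'
from g import *
from station import eyes
c=eyes.camera_params('wrist');i=eyes.snapshot('wrist')[:,:,::-1];np.save('c1.npy',c,allow_pickle=True)
j=eyes.snapshot('scene')[130:290,230:400,::-1]
o=np.zeros((420,800,3),np.uint8);o[:315,:420]=cv2.resize(i,(420,315));o[:358,420:]=cv2.resize(j,(380,358),interpolation=cv2.INTER_CUBIC);cv2.imwrite('pics/w5.png',o)
E
```

```text
t: 9.68
tcp_pos: [0.5113, -0.0219, 0.2042]
tool_rot: [0.293, 0.956, 0.001, -0.002]
force: [-1.9, 4.7, 1.6]
finger_gap: 0.002
gripper_force: 2.4
t: 10.8
tcp_pos: [0.4861, -0.0103, 0.3238]
tool_rot: [0.26, 0.966, -0.0, 0.0]
force: [-0.4, 0.2, 0.3]
finger_gap: -0.001
gripper_force: 0.0
```

View pics/w5.png

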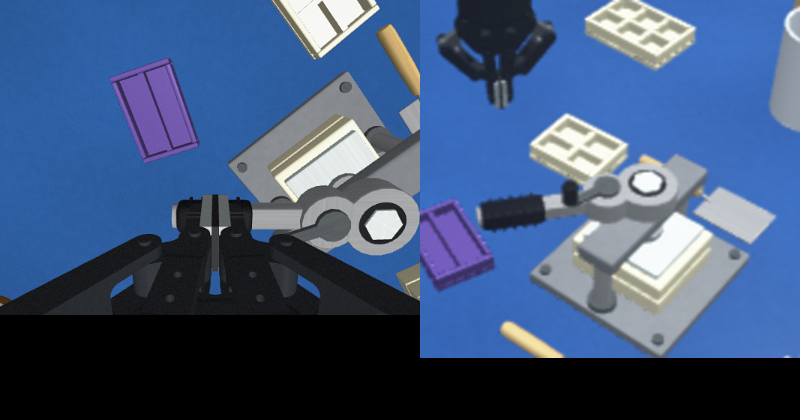

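The handle has swung round, with the grip at (512,212) in the right-hand crop. The lever is still on the loosening side and the trays and tools are where they were. I'll check the swing in numbers.

```bash
python3 - <<'E'
from g import *
from station import eyes
c=eyes.camera_params('scene')
g=ray(c,(230+92*170/380,130+212*160/358),.145);print(g,np.degrees(np.arctan2(g[1]-.092,g[0]-.621))%360)
w=np.load('c1.npy',allow_pickle=True).item();s=560/420
p=ray(w,(327*s,224*s),.159);b=ray(w,(383*s,223*s),.157);print(b,np.degrees(np.arctan2(*(p-b)[[1,0]]))%360)
# hex angle before (scene) is too coarse; swing = final - 156
E
```

```text
[ 0.54264646 -0.04721701  0.145     ] 240.62850228674242
[0.61549785 0.09567803 0.157     ] 239.79889743464227
```

The handle swung about 84°. Even with the largest possible free travel (26°), the bolt has turned at least 58°.

```bash
python3 -c "
from station import workorder;print(workorder.sign_off())"
```

```text
the job is handed in; nothing more can be done
None
```

The job is handed in: the lever is on the loosening side (about +0.37 rad) and the handle swung about 84° anticlockwise, so by calculation the bolt turned at least 58°. The gripper is clear, and the trays and tools in view look undisturbed.

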